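Set the ratchet and clamp the glued coasters

ROBOT

A 7-joint arm with a two-finger parallel gripper is mounted at the origin on a cart in front of the work surface, level with it; the furniture and walls round the work are solid. World frame = base frame: x ahead of the robot, y to its left, z up, the work surface at z = 0. Lengths are in m, angles in rad, forces in N, time in s.
With the tool pointing down it reaches from about 0.4 to 0.85 m from the base axis. Payload 4.5 kg.
Tool frame: the origin (TCP) lies midway between the tips of the shut fingers; the grasp point (between the pads) lies 19 mm behind it; z points along the fingers, y is the line along which they close (so a half turn about z gives the same grasp; the last joint's range is limited). The gripper opens to 88 mm and grips with 3 to 60 N. Pads are 18 mm wide; open, the fingers measure 123 mm over their backs; the gripper's body (75 mm by 187 mm) begins 45 mm behind the grasp point.
Start: joints at [0.034, 0.689, -0.195, 1.565, 0.157, 0.902, -0.215], TCP at [0.625, 0, 0.215] pointing down, gripper open.
Joint ranges: [-3.01, 3.01], [-0.46, 2.08], [-1.47, 1.51], [0.13, 2.56], [-1, 4.14], [0.04, 2.09], [-2.66, 2.66]. Speed limits (rad/s): [2.57, 2.57, 3.14, 3.14, 3.14, 3.14, 3.14].

INTERFACE

Orientations are given as a unit quaternion [x, y, z, w].
In Python, from plant import get_state, viewer, workorder gives the robot as it stands. The module is installed in compiled form; this text tells all that it offers.
- The arm moves only by the tool step_arm, never from a script. Its argument "motion" is a list of rows, each an object of numbers: "wx", "wy", "wz": the turn, a rotation vector about the tool's x, y, z each as a share of 180 degrees, from -1 to 1; "dx", "dy", "dz": the shift along the tool's x, y, z each as a share of 8 cm, from -1 to 1; "claw": the finger opening in mm, from 0 to 88.1. A call has 1 to 8 rows; each row is the pose to reach, as a shift and turn from the pose commanded when the call began, along the tool's axes at that moment, turning the shorter way round; what a row does not reach only later rows make up. A row lasts 1/10 s, in which the tool goes at most 50 mm and 8.59 degrees, less where a joint would pass 70% of its speed; a pose out of reach is approached as far as the arm can. A call with a number of a shift or a turn outside -1 to 1 is refused whole. A call with a gripper value outside its range is refused whole. The fingers move at their own pace and stop on an object; "force" is the grip in N (left out, the last holds). Time passes only in rows, so rows that repeat a pose let the fingers close. It gives the time, the measured TCP pose, the force, the opening and the grip force at its end, in the units of the state.
- get_state(): the state, without advancing time (a new reading comes with each control period).
- viewer.snapshot(name): name is "scene" or "side" or "wrist"; returns (picture, depth): 400x640x3 uint8, red, green, blue; 400x640 float32, m along the optical axis (not along the pixel's ray), 0 where there is no reading.
- viewer.calibration(name): a dict with "vfov" (degrees; the focal length in pixels is half the picture's height over the tangent of half this angle, whatever the lens; pixels are square), "cx", "cy" (the principal point, pixels), "extrinsics" (4x4, takes a point from camera to world coordinates). Camera axes: x right, y down, z forward; pixel columns grow to the right and rows downward; lengths in m; the calibration is good to about 2 mm. The wrist camera is an equidistant fisheye: a pixel r from the principal point sees the ray r / f radians off the axis. A picture is of the moment at which its call begins: read the wrist's pose just before it. calibration takes no time and is no camera call; for the wrist camera it gives the pose at the moment of the call.
- workorder.finish_job(): hands the job in; it is judged then, once.
The state is a dict: "clock": time; "q": joint angles; "qd": joint speeds; "joint_torque": joint torques, N m; "tool_pos": TCP position; "eef_rot": TCP orientation; "contact_force": force on the tool from outside, world axes, zero at the start; "moment": the same for the moment, N m; "opening": opening from 0.0 (shut) to 1.0 (fully open); "finger_force": force on a finger pad.
Only numpy, scipy, OpenCV 4.12 (cv2) and the standard library are available. Lean on these libraries where they do the work, as an engineer would, in place of code of your own. Each camera call takes 0.05 s, during which the arm holds its last target. There are 200 camera calls.

TASK

The freshly glued coasters in the small bench press must be clamped, but its ratchet is set to loosen. First flip the direction lever on the ratchet head over to the tightening side, then work the crank back and forth by its knob (clockwise strokes seen from above drive the screw, back strokes just click) until the plate presses the coasters firmly: stop when the driving stroke takes a good half as much force again at the knob as it took while the screw ran free, and do not overtighten. Do not turn the screw the loosening way, leave the lever on the tightening side, let go, and leave the mug, spice jar, tape roll, scissors and keys alone.

Things in the scene. Friction and masses are not known exactly. Their poses are not given: they have to be found in the camera images.
- press: Small screw press, fixed: wooden base board 130 x 210 mm, 22 mm high, two steel posts, steel bridge (top at 157 mm); below it a sprung wooden pressing plate 96 x 96 mm over a stack of three square coasters. Plate to coasters: 3 to 8 mm, different each time, not measured. Origin: on the vertical screw axis at worktop height; z up, y along the bridge, -x the front.
- screw_top (a point): Point on the screw axis at the bridge's top, 157 mm above the worktop; the ratchet head turns about this axis. Force at the knob along its circle in a driving stroke, read in slow motion: 4 N while the screw runs free, 6 N at 50 N on the coasters (right; 20 to 100 N will do), 9 N at 125 N (too much). Read at a standstill it is about half: 1.8, 3, 6 N.
- crank (a joint): Crank arm's angle about the screw axis, rad, -0.7 to 0.7 (stops). Growing = clockwise from above = tightening stroke. At angle a the arm points along (-sin a, -cos a) in the press frame, so at 0 along its -y. Flat steel arm 22 mm wide, top at 180 mm. Stays where left.
- knob_center (a point): Middle of the upright turned wooden knob at the end of the crank arm, 150 mm from the screw axis, 213 mm above the worktop. Knob 25 mm in diameter, from 184 to 242 mm; it spins freely on its pin, so a gripper may keep its yaw during a stroke.
- direction_lever (a joint): Pawl's direction lever, rad, -0.36 to 0.36: negative = loosening, positive = tightening. It turns about a pivot on the crank arm, 57 mm from the screw axis, and snaps over its middle to either side; at rest it reads 0.17 to 0.36 in size, as the pawl lies on or between teeth. It takes about 3 N at its tab.
- lever_tab (a point): Upright round steel tab of the direction lever, 12 mm in diameter, free from 191 to 221 mm height (this point at 212), 40 mm inward of the lever's pivot, about 17 mm from the screw axis; swings 14 mm either side of the arm's middle line. Seen from the knob: left = loosen, right = tighten. At crank angle a push it along (cos a, -sin a) of the press frame to tighten.
- ratchet_wheel (a joint): Angle of the toothed wheel and the screw, rad, 0 at the start, growing = clockwise = tightening. 16 teeth 0.393 rad apart: up to 0.4 rad of a driving stroke is lost before the pawl bites. 1 rad lowers the screw 6 mm; the plate's spring has 25 N per mm. The screw holds by its own friction.
- white_mug: Bystander: mug, green above and white below, 78 x 116 x 101 mm, origin under its centre.
- spice_jar: Bystander: small round spice jar with a pale lid, 41 mm in diameter, 96 mm high, origin under its centre.
- tape_roll: Bystander: roll of tape lying flat, 104 mm in diameter, 25 mm high, origin under its centre.
- scissors: Bystander: scissors lying flat, 87 x 199 x 9 mm.
- keys: Bystander: bunch of keys lying flat, 84 x 118 x 8 mm.
Things that resemble listed ones, but are neither listed nor needed, are in the scene too. There is more than one size of the press; the one meant has the size given above.

How it is judged:
On the way, in this order (a step that is already met when the one before it is completed fails the run):
1. the direction lever stands on the tightening side while the screw has not yet been turned (value of joint direction_lever above 0.05 rad and value of joint ratchet_wheel between -0.15 and 0.15 rad), for 0.2 s.
2. the screw is turned so that the plate presses the coasters with more than 20 N (value of joint ratchet_wheel above 0.3 rad and contact force between press and anything else above 20 N), for 0.2 s.
At the end, for the whole second after the job is handed in: The press plate bears on the coasters with 20 to 100 N, the screw has been turned the tightening way (more than 0.3 rad), the direction lever is on the tightening side (above 0.05 rad) and the crank is at rest (all of step 2 and contact force between press and anything else below 100 N and value of joint direction_lever above 0.05 rad and velocity of joint crank between -0.05 and 0.05 rad/s); the robot touches nothing.
It fails at once if the coasters are squeezed, or the press frame is pushed, with more than 125 N (contact force between press and anything else above 125 N).
It fails at once if the screw is turned the loosening way by more than 0.2 rad (value of joint ratchet_wheel below -0.2 rad).
It fails at once if the mug, spice jar, tape roll, scissors or keys are moved by more than 30 mm (distance of any of white_mug, spice_jar, tape_roll, scissors, keys from where it was at the start of the episode above 0.03 m).
It also fails if it takes over 61 s, if anything falls off the work surface, if the arm or the gripper's body presses on something with over 40 N, if the wrist force passes 120 N, or if a joint passes its speed limit or range.

## Working session

There is one attempt and no reset: what is moved stays moved. The work goes in short steps, Python scripts to look and compute and a tool call to move; the robot and the scene stay as the last step left them, time stands still between calls to the robot, and variables do not carry over. Pictures are saved under pics/ and viewed, at most 10 in all, crops included, and the job is handed in when it is done.

Besides the shell and the picture viewer there is one more tool, called as name(argument=value, ...) on one line, values as JSON. step_arm: Moves the arm, as the interface text tells. Shift numbers are shares of 8 cm and turn numbers shares of 180 degrees, none past 1 either way. Its arguments: {"type":"object","properties":{"motion":{"type":"array","items":{"type":"object","properties":{"wx":{"type":"number","minimum":-1,"maximum":1},"wy":{"type":"number","minimum":-1,"maximum":1},"wz":{"type":"number","minimum":-1,"maximum":1},"dx":{"type":"number","minimum":-1,"maximum":1},"dy":{"type":"number","minimum":-1,"maximum":1},"dz":{"type":"number","minimum":-1,"maximum":1},"claw":{"type":"number"}}}},"force":{"type":"number"}},"required":["motion"]}

```bash
mkdir -p pics; cat > h.py <<'E'
import numpy as np, cv2
from plant import get_state, viewer, workorder
def cam(n):
    c=viewer.calibration(n); p,d=viewer.snapshot(n)
    f=200/np.tan(np.radians(c["vfov"])/2)
    return p,d,f,c["cx"],c["cy"],np.array(c["extrinsics"])
def pts(n):
    p,d,f,cx,cy,T=cam(n)
    v,u=np.mgrid[:400,:640]
    X=np.stack([(u-cx)/f*d,(v-cy)/f*d,d],-1)@T[:3,:3].T+T[:3,3]
    X[d==0]=np.nan
    return p,X
E
python3 - <<'E'
from h import *
for n in("scene","side"):
    p,X=pts(n); np.savez(f"{n}.npz",p=p,X=X); cv2.imwrite(f"pics/{n}0.png",p[...,::-1])
print(get_state())
E
```

```text
{'clock': 0.1, 'q': array([ 0.03380132,  0.689892  , -0.19452448,  1.56624341,  0.15727941,
        0.90250186, -0.21510727]), 'qd': array([ 2.25588239e-05, -2.44209100e-03,  1.42422548e-03, -1.70276678e-03,
       -3.27769876e-03,  3.48591382e-04,  2.46190243e-03]), 'joint_torque': array([-3.08775299e-03, -5.28501892e+01, -1.27141513e+00, -1.53837240e+01,
       -5.25604945e-02,  1.96265515e-03,  5.71585565e-05]), 'tool_pos': array([ 6.24387547e-01, -3.99225605e-05,  2.13894539e-01]), 'eef_rot': array([ 7.07085765e-01,  7.07127312e-01, -6.20927869e-04, -5.47654877e-04]), 'contact_force': array([ 0.03241615, -0.73969507,  0.41643426]), 'moment': array([ 0.00186306, -0.00190465, -0.0178978 ]), 'finger_force': 0.0, 'opening': 1.0021729663927497}
```

View pics/scene0.png

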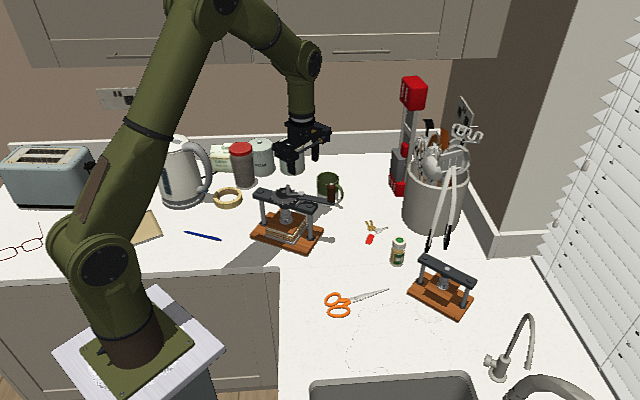

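View pics/side0.png

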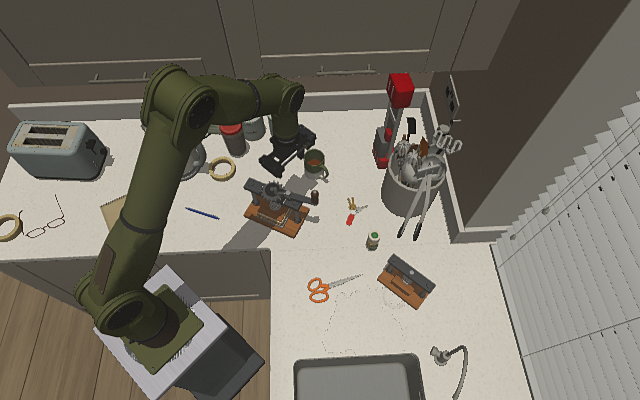

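The scene picture shows two presses. Press A is at scene (288,220) / side (278,208), with a crank and a knob near scene (331,192) / side (315,197). Press B is at scene (443,285) / side (405,280) and seems to have no crank. A fits because it has the crank and ratchet head. I'll check its size and confirm it in an enlarged crop.

```bash
python3 - <<'E'
from h import *
ims=[]
for n,(u0,v0,u1,v1) in (("scene",(235,170,355,260)),("side",(230,155,350,245))):
    D=np.load(n+".npz");p,X=D["p"],D["X"]
    ims.append(cv2.resize(p[v0:v1,u0:u1],None,fx=6,fy=6,interpolation=cv2.INTER_CUBIC)[:540,:720])
    x=X[v0:v1,u0:u1].reshape(-1,3)
    print(n,np.histogram(x[:,2][np.isfinite(x[:,2])],np.arange(-.005,.27,.01)))
    for lo,hi in((.015,.026),(.150,.162),(.175,.186),(.19,.245)):
        m=x[(x[:,2]>lo)&(x[:,2]<hi)&(x[:,0]<.9)]
        r=cv2.minAreaRect(m[:,:2].astype(np.float32)); print(lo,len(m),m.mean(0).round(3),m.min(0).round(3),m.max(0).round(3),r)
    b=X[250:325,395:490] if n=="scene" else X[245:310,370:440]
    b=b.reshape(-1,3); print("B heights",np.nanpercentile(b[:,2],[50,90,98]).round(3))
    cv2.imwrite(f"pics/crop_{n}.png",ims[-1][...,::-1])
E
```

```text
scene (array([5720,  548,  841,  411,  193,  208,  245,  618,  161,  174,  173,
         44,   36,   11,   56,  169,  364,  187,  307,   83,   32,   31,
         38,   21,   43,   25,    7]), array([-0.005,  0.005,  0.015,  0.025,  0.035,  0.045,  0.055,  0.065,
        0.075,  0.085,  0.095,  0.105,  0.115,  0.125,  0.135,  0.145,
        0.155,  0.165,  0.175,  0.185,  0.195,  0.205,  0.215,  0.225,
        0.235,  0.245,  0.255,  0.265]))
0.015 935 [0.551 0.038 0.022] [ 0.452 -0.108  0.015] [0.834 0.348 0.026] ((0.6442373394966125, 0.14233434200286865), (0.4091107249259949, 0.40548768639564514), 18.141626358032227)
0.15 386 [0.538 0.002 0.157] [ 0.493 -0.097  0.15 ] [0.594 0.114 0.162] ((0.5412523746490479, 0.007615514099597931), (0.05165325105190277, 0.2098572552204132), 15.817864418029785)
0.175 314 [ 0.566 -0.051  0.181] [ 0.513 -0.14   0.175] [0.612 0.034 0.186] ((0.5724309682846069, -0.05350622534751892), (0.05002457648515701, 0.18489575386047363), 25.151979446411133)
0.19 213 [ 0.58  -0.092  0.214] [ 0.531 -0.141  0.19 ] [ 0.61  -0.008  0.245] ((0.5710839629173279, -0.074501
[... 609 characters left out ...]
793 0.32  0.026] ((0.5758380889892578, 0.0897798091173172), (0.29530832171440125, 0.37105560302734375), 28.513330459594727)
0.15 347 [0.537 0.019 0.157] [ 0.498 -0.094  0.15 ] [0.588 0.116 0.162] ((0.5365161299705505, 0.008874356746673584), (0.05755595862865448, 0.20983009040355682), 13.157486915588379)
0.175 306 [ 0.566 -0.039  0.18 ] [ 0.521 -0.138  0.175] [0.607 0.037 0.186] ((0.5641695261001587, -0.053063392639160156), (0.06081373244524002, 0.1833486407995224), 12.403298377990723)
0.19 148 [ 0.587 -0.085  0.217] [ 0.536 -0.14   0.19 ] [0.68  0.01  0.245] ((0.625745415687561, -0.04785803705453873), (0.1326628029346466, 0.14804649353027344), 26.12934112548828)
B heights [0.002 0.118 0.124]
```

View pics/crop_side.png

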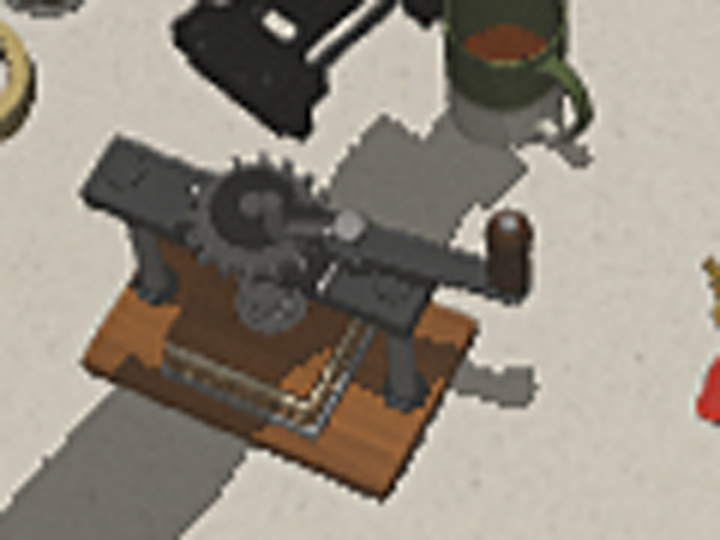

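View pics/crop_scene.png

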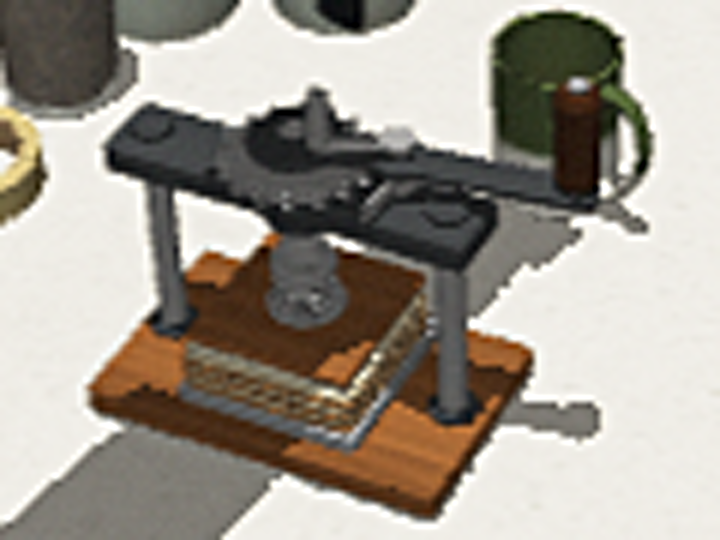

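Crops confirm it: press A has the crank, knob and ratchet wheel, with its bridge top at 157 mm as specified. B is the smaller one at 124 mm. The knob is at side (315,197) and the tab at scene (288,187).

```bash
python3 - <<'E'
from h import *
from scipy.optimize import least_squares
C=np.array([.54,.009])
def circ(m,r):
    s=least_squares(lambda c:np.hypot(*(m-c).T)-r,m.mean(0)+[.005,0],loss="soft_l1",f_scale=.002);return s.x.round(4),np.sqrt(np.mean(s.fun**2)).round(4)
for n in("scene","side"):
    D=np.load(n+".npz");p=D["p"].reshape(-1,3).astype(int);X=D["X"].reshape(-1,3)
    near=np.hypot(*(X[:,:2]-C).T)<.2
    for nm,lo,hi in(("base",.019,.025),("bridge",.154,.160)):
        k=near&(X[:,2]>lo)&(X[:,2]<hi)
        if nm=="base":k&=(p[:,0]-p[:,2]>25)
        m=X[k][:,:2].astype(np.float32)
        # drop isolated
        d=np.sort(np.linalg.norm(m[:,None]-m[None],axis=2),1)[:,4]; m=m[d<.006]
        print(n,nm,len(m),cv2.minAreaRect(m))
    k=near&(X[:,2]>.19)&(X[:,2]<.236)&(X[:,1]<-.09)&(p[:,0]-p[:,2]>10)
    print("knob",k.sum(),circ(X[k][:,:2],.0125),X[k].mean(0).round(4), X[near&(X[:,1]<-.09)&(X[:,0]<.65)][:,2].max())
    k=near&(X[:,2]>.198)&(X[:,2]<.224)&(X[:,1]>-.06)&(X[:,1]<.05)&(X[:,0]<.59)
    print("tab",k.sum(),X[k].round(4).tolist()[:40])
E
```

```text
scene base 399 ((0.5410014390945435, 0.007079005241394043), (0.12709152698516846, 0.20662210881710052), 17.665618896484375)
scene bridge 153 ((0.5437144637107849, 0.0002604052424430847), (0.03981036692857742, 0.19313590228557587), 16.746192932128906)
knob 96 (array([ 0.6053, -0.1265]), np.float64(0.0014)) [ 0.5977 -0.1335  0.213 ] 0.24690303164285554
tab 32 [[0.5426, -0.0117, 0.2232], [0.5414, -0.0083, 0.2185], [0.5437, -0.0144, 0.2202], [0.5369, -0.0086, 0.2175], [0.5359, -0.014, 0.2207], [0.538, -0.016, 0.2205], [0.5392, -0.019, 0.2212], [0.5435, -0.0187, 0.2187], [0.5324, -0.0175, 0.2207], [0.5381, -0.0156, 0.2165], [0.5382, -0.0199, 0.2186], [0.5446, -0.0173, 0.2138], [0.5322, -0.0174, 0.2171], [0.5352, -0.0184, 0.2159], [0.5375, -0.0203, 0.2155], [0.541, -0.0209, 0.2138], [0.5345, -0.0147, 0.2108], [0.5331, -0.0204, 0.2143], [0.5384, -0.0191, 0.2107], [0.5409, -0.0207, 0.2101], [0.5336, -0.0153, 0.2078], [0.5312, -0.0222, 0.2126], [0.5394, -0.0176, 0.2057], [0.5424, -0.0188, 0.2046], [0.5342, -0.0143, 0.2033], [0.534, -0.0188, 0.2057], [0.5378, -0.0191, 0.2036], [0.5404, -0.0207
[... 330 characters left out ...]
58670425415), 13.54490852355957)
knob 47 (array([ 0.6069, -0.1261]), np.float64(0.001)) [ 0.5994 -0.1326  0.2141] 0.2462820532901826
tab 21 [[0.5415, -0.0097, 0.2221], [0.5434, -0.0124, 0.2228], [0.5459, -0.0143, 0.2217], [0.5371, -0.0095, 0.2211], [0.54, -0.0108, 0.2188], [0.5416, -0.014, 0.2205], [0.543, -0.0174, 0.2225], [0.5365, -0.0092, 0.2151], [0.5359, -0.0154, 0.2228], [0.5379, -0.018, 0.2232], [0.5404, -0.0199, 0.2223], [0.5374, -0.0124, 0.2113], [0.5389, -0.0157, 0.2131], [0.5412, -0.0179, 0.2127], [0.5746, -0.0429, 0.199], [0.5357, -0.0136, 0.2084], [0.5382, -0.0157, 0.2077], [0.5409, -0.0173, 0.2061], [0.5456, -0.0163, 0.199], [0.5378, -0.0152, 0.2012], [0.5403, -0.0172, 0.2004]]
```

step_arm(motion=[{"dz":-0.35,"claw":50},{"dz":-0.35,"dy":-0.4,"wz":-0.047,"claw":50},{"dz":-0.35,"dy":-0.8,"dx":-0.1,"wz":-0.095,"claw":50},{"dz":-0.35,"dy":-0.94,"dx":-0.1,"wz":-0.142,"claw":50},{"dz":-0.35,"dy":-0.94,"dx":-0.1,"wz":-0.142,"claw":50},{"dz":-0.35,"dy":-0.94,"dx":-0.1,"wz":-0.142,"claw":50}], force=15)

```text
$.motion[0]: bad value
```

```bash
python3 - <<'E'
from h import *
s=get_state();print(s["tool_pos"],s["eef_rot"],s["opening"]*88.1,s["contact_force"])
p,d,f,cx,cy,T=cam("wrist")
cv2.imwrite("pics/w1.png",p[...,::-1])
# depth points above 0.2 (fisheye; depth along optical axis)
v,u=np.mgrid[:400,:640];r=np.hypot(u-cx,v-cy);th=np.minimum(r/f,1.45);k=np.tan(th)/np.maximum(r,1e-6)
X=np.stack([(u-cx)*k*d,(v-cy)*k*d,d],-1)@T[:3,:3].T+T[:3,3]
x=X[(d>0)&(X[...,2]>.198)&(X[...,2]<.225)]
n=x[np.hypot(x[:,0]-.541,x[:,1]+.012)<.025]
if len(n):print("tab",len(n),n.mean(0),np.percentile(n,[3,97],axis=0))
x=X[(d>0)&(X[...,2]>.19)&(X[...,2]<.25)];n=x[np.hypot(x[:,0]-.606,x[:,1]+.126)<.025]
if len(n):print("knob",len(n),n.mean(0),np.percentile(n,[3,97],axis=0))
E
```

```text
[ 6.24387547e-01 -3.99225605e-05  2.13894539e-01] [ 7.07085765e-01  7.07127312e-01 -6.20927869e-04 -5.47654877e-04] 88.29143833920124 [ 0.03241615 -0.73969507  0.41643426]
tab 407 [ 0.54062033 -0.01079606  0.21245928] [[ 0.53514905 -0.01641319  0.19904401]
 [ 0.54507452 -0.00775968  0.22009787]]
knob 299 [ 0.60304267 -0.11833992  0.19666478] [[ 0.59350151 -0.12328921  0.19045612]
 [ 0.61456829 -0.11549625  0.2059285 ]]
```

View pics/w1.png

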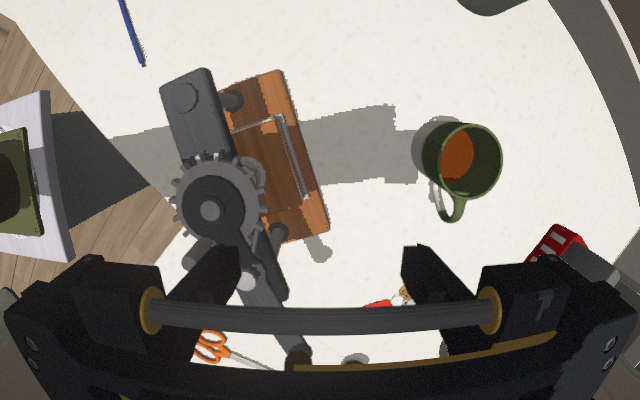

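The move was refused, probably because rows need every field. The wrist view was taken from the start pose: wheel and hub at (210,205), lever pivot at (247,280), knob at (298,360). It puts the tab at (0.540,-0.012), which matches the other cameras.

step_arm(motion=[{"dx":0,"dy":0,"dz":-0.35,"wx":0,"wy":0,"wz":0,"claw":50},{"dx":0,"dy":-0.4,"dz":-0.35,"wx":0,"wy":0,"wz":-0.047,"claw":50},{"dx":-0.1,"dy":-0.8,"dz":-0.35,"wx":0,"wy":0,"wz":-0.095,"claw":50},{"dx":-0.1,"dy":-0.94,"dz":-0.35,"wx":0,"wy":0,"wz":-0.142,"claw":50},{"dx":-0.1,"dy":-0.94,"dz":-0.35,"wx":0,"wy":0,"wz":-0.142,"claw":50},{"dx":-0.1,"dy":-0.94,"dz":-0.35,"wx":0,"wy":0,"wz":-0.142,"claw":50}], force=15)

```text
clock: 0.75
tool_pos: [0.5506, -0.0079, 0.2427]
eef_rot: [0.535, 0.845, 0.0, 0.0]
contact_force: [0.1, -0.5, -0.7]
opening: 0.564
finger_force: 0.0
```

step_arm(motion=[{"dx":0,"dy":0,"dz":0.25,"wx":0,"wy":0,"wz":0,"claw":50},{"dx":0,"dy":0,"dz":0.48,"wx":0,"wy":0,"wz":0,"claw":50},{"dx":0,"dy":0,"dz":0.48,"wx":0,"wy":0,"wz":0,"claw":50},{"dx":0,"dy":0,"dz":0.48,"wx":0,"wy":0,"wz":0,"claw":50}])

```text
clock: 1.15
tool_pos: [0.5507, -0.0076, 0.2042]
eef_rot: [0.534, 0.846, 0.0, 0.0]
contact_force: [0.6, -1.1, 0.4]
opening: 0.568
finger_force: 0.0
```

step_arm(motion=[{"dx":0,"dy":0.06,"dz":0,"wx":0,"wy":0,"wz":0,"claw":50},{"dx":0,"dy":0.11,"dz":0,"wx":0,"wy":0,"wz":0,"claw":50},{"dx":0,"dy":0.14,"dz":0,"wx":0,"wy":0,"wz":0,"claw":50},{"dx":0,"dy":0.16,"dz":0,"wx":0,"wy":0,"wz":0,"claw":50}])

```text
clock: 1.55
tool_pos: [0.562, -0.0021, 0.2046]
eef_rot: [0.533, 0.846, 0.0, 0.0]
contact_force: [-0.0, -0.5, -0.5]
opening: 0.567
finger_force: 0.0
```

step_arm(motion=[{"dx":0,"dy":0.03,"dz":0,"wx":0,"wy":0,"wz":0,"claw":50},{"dx":0,"dy":0.06,"dz":0,"wx":0,"wy":0,"wz":0,"claw":50},{"dx":0,"dy":0.06,"dz":0,"wx":0,"wy":0,"wz":0,"claw":50}])

```text
clock: 1.85
tool_pos: [0.566, -0.0001, 0.2043]
eef_rot: [0.533, 0.846, 0.0, 0.0]
contact_force: [0.0, -1.1, -0.3]
opening: 0.569
finger_force: 0.0
```

step_arm(motion=[{"dx":0,"dy":0.03,"dz":0,"wx":0,"wy":0,"wz":0,"claw":50},{"dx":0,"dy":0.06,"dz":0,"wx":0,"wy":0,"wz":0,"claw":50},{"dx":0,"dy":0.06,"dz":0,"wx":0,"wy":0,"wz":0,"claw":50}])

```text
clock: 2.15
tool_pos: [0.5704, 0.0019, 0.2042]
eef_rot: [0.533, 0.846, 0.0, 0.0]
contact_force: [-0.3, 0.4, -0.1]
opening: 0.57
finger_force: 0.0
```

```bash
cat > tab.py <<'E'
from h import *
C=np.array([.542,.008]);K=np.array([.606,-.1263])
u=(K-C)/np.hypot(*(K-C));pp=np.array([-u[1],u[0]])
for n in("scene","side"):
    p,X=pts(n);x=X.reshape(-1,3)
    k=(x[:,2]>.2)&(x[:,2]<.2225)&(np.hypot(x[:,0]-.5485,x[:,1]+.008)<.025)
    m=x[k];print(n,len(m),np.round(np.c_[(m[:,:2]-C)@pp,(m[:,:2]-C)@u,m[:,2]]*1000).astype(int).tolist()[:25])
    v0,v1,u0,u1=(160,220,250,340) if n=="scene" else (150,220,230,330)
    c=cv2.resize(p[v0:v1,u0:u1],None,fx=6,fy=6,interpolation=cv2.INTER_CUBIC)
    cv2.imwrite(f"pics/{n}_tab.png",c[...,::-1])
E
python3 tab.py
```

```text
scene 29 [[-12, 16, 222], [-11, 19, 222], [-9, 21, 221], [-10, 12, 216], [-14, 17, 220], [-15, 21, 222], [-13, 23, 220], [-12, 26, 220], [-19, 19, 220], [-18, 21, 220], [-14, 23, 217], [-9, 24, 214], [-13, 16, 212], [-18, 21, 216], [-15, 23, 214], [-5, 22, 207], [-17, 17, 211], [-19, 21, 213], [-12, 22, 208], [-9, 24, 207], [-21, 19, 211], [-15, 20, 207], [-16, 23, 208], [-12, 25, 206], [-15, 16, 202]]
side 3 [[-16, 17, 204], [-15, 20, 204], [-17, 20, 201]]
```

```bash
python3 -c "
import cv2,numpy as np
a=cv2.imread('pics/scene_tab.png');b=cv2.imread('pics/side_tab.png')
b=cv2.resize(b,None,fx=.9,fy=.9);a=cv2.resize(a,None,fx=.46,fy=.46)
a=cv2.imread('pics/scene_tab.png')[:360,:540]
cv2.imwrite('pics/a1.png',a)"
```

```text
(no output)
```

View pics/a1.png

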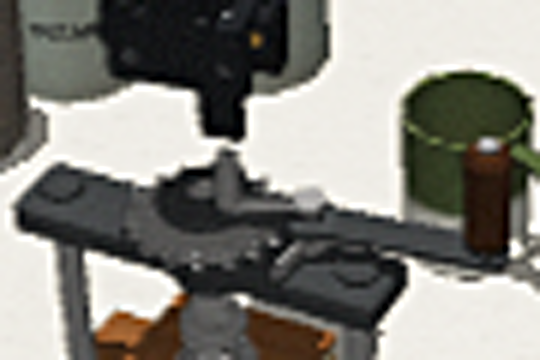

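```bash
python3 - <<'E'
from h import *
c=viewer.calibration("scene");f=200/np.tan(np.radians(c["vfov"])/2);T=np.array(c["extrinsics"]);print(T[:3,3])
t=np.array(get_state()["tool_pos"]);pv=np.array([.903,.43,0])
for nm,P in(("tcp",t),("-in",t-.025*pv),("-out",t-.042*pv),("+in",t+.025*pv),("+out",t+.042*pv),("tabtop",np.array([.541,-.012,.221])),("-in40up",t-.025*pv+[0,0,.04])):
    q=T[:3,:3].T@(P-T[:3,3]);uv=q[:2]/q[2]*f+[c["cx"],c["cy"]];print(nm,uv.round(1),((uv-[250,160])*6).round(),P.round(3))
p,X=pts("scene")
for v in range(165,190,2):print(v,[(X[v,u]*1000).round().tolist() for u in (285,287,289)])
E
```

```text
[-0.16100005 -0.76911814  0.97147487]
tcp [290.6 183.3] [244. 140.] [0.57  0.002 0.204]
-in [287.9 188.1] [227. 168.] [ 0.547 -0.009  0.204]
-out [286.  191.4] [216. 188.] [ 0.532 -0.016  0.204]
+in [293.2 178.7] [259. 112.] [0.593 0.012 0.204]
+out [295.  175.7] [270.  94.] [0.608 0.02  0.204]
tabtop [286.7 184.9] [220. 149.] [ 0.541 -0.012  0.221]
-in40up [287.1 177.1] [223. 103.] [ 0.547 -0.009  0.244]
165 [[496.0, -59.0, 334.0], [500.0, -62.0, 333.0], [501.0, -69.0, 336.0]]
167 [[494.0, -60.0, 329.0], [498.0, -64.0, 329.0], [502.0, -67.0, 328.0]]
169 [[495.0, -58.0, 321.0], [500.0, -62.0, 321.0], [503.0, -66.0, 321.0]]
171 [[501.0, -52.0, 309.0], [506.0, -55.0, 308.0], [508.0, -60.0, 309.0]]
173 [[502.0, -51.0, 301.0], [503.0, -57.0, 304.0], [506.0, -61.0, 304.0]]
175 [[498.0, -54.0, 298.0], [503.0, -56.0, 297.0], [505.0, -63.0, 299.0]]
177 [[535.0, -13.0, 253.0], [539.0, -18.0, 253.0], [541.0, -24.0, 255.0]]
179 [[535.0, -13.0, 246.0], [536.0, -20.0, 248.0], [539.0, -25.0, 250.0]]
181 [[534.0, -13.0, 239.0], [535.0, -21.0, 243.0], [539.0, -25.0, 242.0]]
183 [[752.0, 225.0, -0.0], [541.0, -13.0, 228.0], [540.0, -23.0, 233.0]]
185 [[742.0, 214.0, 1.0], [539.0, -16.0, 224.0], [nan, nan, nan]]
187 [[573.0, 31.0, 175.0], [537.0, -17.0, 218.0], [541.0, -21.0, 217.0]]
189 [[559.0, 16.0, 182.0], [535.0, -18.0, 212.0], [541.0, -20.0, 210.0]]
```

The finger, at px (287,180), ends at z≈0.228, directly above the tab. The tips sit well above the TCP when the gripper is open. I'll back off, shut the gripper so the TCP is true, and push with the closed fingers.

step_arm(motion=[{"dx":0,"dy":0,"dz":-0.3,"wx":0,"wy":0,"wz":0,"claw":0},{"dx":0,"dy":-0.5,"dz":-0.5,"wx":0,"wy":0,"wz":0,"claw":0},{"dx":0,"dy":-0.87,"dz":-0.5,"wx":0,"wy":0,"wz":0,"claw":0},{"dx":0,"dy":-0.87,"dz":-0.5,"wx":0,"wy":0,"wz":0,"claw":0},{"dx":0,"dy":-0.87,"dz":-0.5,"wx":0,"wy":0,"wz":0,"claw":0},{"dx":0,"dy":-0.87,"dz":-0.3,"wx":0,"wy":0,"wz":0,"claw":0},{"dx":0,"dy":-0.87,"dz":0,"wx":0,"wy":0,"wz":0,"claw":0},{"dx":0,"dy":-0.87,"dz":0,"wx":0,"wy":0,"wz":0,"claw":0}])

```text
clock: 3.1
tool_pos: [0.5064, -0.0277, 0.202]
eef_rot: [0.533, 0.846, -0.001, -0.002]
contact_force: [-0.4, 0.2, 0.1]
opening: 0.008
finger_force: 0.0
```

```bash
cat > see.py <<'E'
from h import *
import sys
C=np.array([.542,.008]);K=np.array([.606,-.1263])
u=(K-C)/np.hypot(*(K-C));pp=np.array([-u[1],u[0]])
s=get_state();t=s["tool_pos"];print("tool perp/along/z",np.dot(t[:2]-C,pp)*1e3,np.dot(t[:2]-C,u)*1e3,t[2],s["contact_force"].round(1),s["opening"])
p,X=pts("scene")
L=np.c_[(X.reshape(-1,3)[:,:2]-C)@pp,(X.reshape(-1,3)[:,:2]-C)@u,X.reshape(-1,3)[:,2]]*1e3
k=(abs(L[:,0])<90)&(abs(L[:,1]-20)<30)&(L[:,2]>195)&(L[:,2]<250)
br=p.reshape(-1,3).sum(1)
for l,b in zip(L[k],br[k]):
    if l[2]<235:print(l.round().astype(int).tolist(),b,end=" ")
cv2.imwrite("pics/%s.png"%sys.argv[1],cv2.resize(p[150:230,230:340],None,fx=6,fy=6,interpolation=cv2.INTER_CUBIC)[...,::-1])
E
python3 see.py s2
```

```text
tool perp/along/z -47.48865785331133 16.931660838881232 0.20196141970154458 [-0.4  0.2  0.1] 0.007912441519980839
[-6, 17, 221] 217 [-10, 19, 221] 67 [-8, 21, 220] 158 [-18, 21, 223] 109 [-10, 22, 218] 219 [-12, 26, 220] 424 [-18, 21, 220] 121 [-18, 25, 221] 215 [-12, 25, 216] 255 [-39, 27, 233] 31 [-17, 21, 215] 190 [-13, 22, 213] 256 [-12, 25, 212] 197 [-45, 26, 233] 24 [-42, 28, 231] 23 [-19, 21, 213] 239 [-13, 22, 209] 287 [-13, 25, 210] 167 [-50, 27, 233] 18 [-18, 18, 208] 143 [-14, 19, 205] 260 [-12, 21, 204] 282 [-8, 23, 202] 198 [-59, 6, 232] 88 [-56, 27, 234] 39 [-16, 17, 203] 230 [-17, 20, 205] 283 [-16, 23, 204] 277 [-18, 27, 206] 193 [-60, 16, 231] 49 [-63, 20, 234] 48 [-58, 21, 231] 51 [-55, 26, 229] 43 [-19, 17, 201] 244 [-16, 20, 200] 269 [-19, 24, 203] 262 [-11, 24, 197] 225 [-18, 20, 197] 284 [-16, 22, 196] 267 [-16, 26, 197] 219
```

View pics/s2.png

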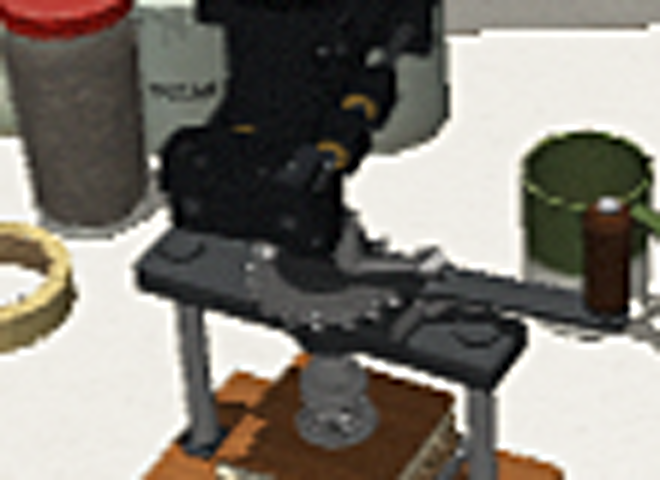

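The picture shows the closed finger at crop (330,200) in front of the untouched tab at (350,225). I'll measure the finger's real extent from both cameras.

```bash
python3 - <<'E'
from h import *
C=np.array([.542,.008]);K=np.array([.606,-.1263])
u=(K-C)/np.hypot(*(K-C));pp=np.array([-u[1],u[0]])
for n in("scene","side"):
    p,X=pts(n);x=X.reshape(-1,3);b=p.reshape(-1,3).max(1)
    L=np.c_[(x[:,:2]-C)@pp,(x[:,:2]-C)@u,x[:,2]]*1e3
    k=(abs(L[:,0]+47)<45)&(abs(L[:,1]-17)<25)&(L[:,2]>188)&(L[:,2]<290)&((L[:,0]<-24)|(L[:,2]>222))
    for lo in range(188,290,8):
        m=L[k&(L[:,2]>=lo)&(L[:,2]<lo+8)]
        if len(m):print(n,lo,len(m),"perp",m[:,0].min().round(),m[:,0].max().round(),"along",m[:,1].min().round(),m[:,1].max().round())
E
```

```text
scene 220 1 perp -13.0 -13.0 along 23.0 23.0
scene 228 11 perp -62.0 -34.0 along 11.0 28.0
scene 236 12 perp -64.0 -34.0 along 23.0 28.0
scene 244 11 perp -61.0 -37.0 along 26.0 30.0
scene 252 10 perp -63.0 -36.0 along 25.0 28.0
scene 260 10 perp -63.0 -37.0 along 25.0 29.0
scene 268 4 perp -62.0 -42.0 along 27.0 28.0
side 228 2 perp -55.0 -43.0 along 26.0 27.0
side 236 5 perp -60.0 -49.0 along 15.0 27.0
side 260 1 perp -61.0 -61.0 along 9.0 9.0
side 284 2 perp -72.0 -71.0 along 4.0 29.0
```

step_arm(motion=[{"dx":0,"dy":0,"dz":0.06,"wx":0,"wy":0,"wz":0,"claw":0},{"dx":0,"dy":0,"dz":0.12,"wx":0,"wy":0,"wz":0,"claw":0},{"dx":0,"dy":0,"dz":0.18,"wx":0,"wy":0,"wz":0,"claw":0},{"dx":0,"dy":0,"dz":0.22,"wx":0,"wy":0,"wz":0,"claw":0},{"dx":0,"dy":0,"dz":0.22,"wx":0,"wy":0,"wz":0,"claw":0}])

```text
clock: 3.75
tool_pos: [0.5069, -0.0284, 0.1861]
eef_rot: [0.533, 0.846, -0.0, -0.0]
contact_force: [0.3, -0.3, -0.8]
opening: 0.004
finger_force: 0.0
```

step_arm(motion=[{"dx":0,"dy":0.06,"dz":0,"wx":0,"wy":0,"wz":0,"claw":0},{"dx":0,"dy":0.12,"dz":0,"wx":0,"wy":0,"wz":0,"claw":0},{"dx":0,"dy":0.16,"dz":0,"wx":0,"wy":0,"wz":0,"claw":0},{"dx":0,"dy":0.16,"dz":0,"wx":0,"wy":0,"wz":0,"claw":0}])

```text
clock: 4.15
tool_pos: [0.5196, -0.0223, 0.1867]
eef_rot: [0.533, 0.846, 0.0, 0.0]
contact_force: [0.5, -0.0, -0.4]
opening: 0.006
finger_force: 0.0
```

step_arm(motion=[{"dx":0,"dy":0.03,"dz":0,"wx":0,"wy":0,"wz":0,"claw":0},{"dx":0,"dy":0.05,"dz":0,"wx":0,"wy":0,"wz":0,"claw":0},{"dx":0,"dy":0.05,"dz":0,"wx":0,"wy":0,"wz":0,"claw":0}])

```text
clock: 4.45
tool_pos: [0.5221, -0.0215, 0.1865]
eef_rot: [0.533, 0.846, -0.0, -0.0]
contact_force: [-0.0, -0.4, 0.3]
opening: 0.003
finger_force: 0.5
```

step_arm(motion=[{"dx":0,"dy":0.03,"dz":0,"wx":0,"wy":0,"wz":0,"claw":0},{"dx":0,"dy":0.05,"dz":0,"wx":0,"wy":0,"wz":0,"claw":0},{"dx":0,"dy":0.05,"dz":0,"wx":0,"wy":0,"wz":0,"claw":0}])

```text
clock: 4.75
tool_pos: [0.5252, -0.0196, 0.1864]
eef_rot: [0.533, 0.846, -0.001, -0.001]
contact_force: [-3.0, -1.3, 1.5]
opening: 0.008
finger_force: 2.3
```

```bash
python3 see.py s3
```

```text
tool perp/along/z -27.02179288927761 17.65300189186032 0.18637961812706855 [-3.  -1.3  1.5] 0.007841506224408169
[-22, 27, 235] 24 [-20, 29, 233] 0 [-24, 27, 233] 31 [-16, 27, 227] 0 [-29, 26, 232] 15 [-26, 28, 231] 9 [-17, 27, 224] 0 [-24, 27, 225] 35 [-18, 28, 221] 0 [-41, 27, 234] 51 [-35, 28, 230] 42 [-23, 26, 221] 17 [-20, 28, 219] 0 [-42, 27, 231] 65 [-38, 29, 229] 53 [-22, 26, 217] 31 [-19, 28, 215] 9 [-41, 27, 227] 68 [-37, 28, 224] 56 [-26, 27, 216] 16 [-8, 23, 202] 77 [-41, 26, 223] 48 [-40, 29, 223] 24 [-25, 26, 211] 124 [-8, 23, 199] 215 [-38, 9, 214] 56 [-40, 14, 216] 90 [-41, 17, 218] 66 [-39, 20, 217] 63 [-42, 24, 219] 60 [-44, 28, 222] 46 [-40, 29, 219] 25 [-12, 21, 197] 240 [-10, 24, 196] 244 [-34, 23, 210] 145 [-38, 28, 214] 149
```

Contact shows 3 N, the lever's stated force. I'll keep pushing in small steps.

step_arm(motion=[{"dx":0,"dy":0.025,"dz":0,"wx":0,"wy":0,"wz":0,"claw":0},{"dx":0,"dy":0.05,"dz":0,"wx":0,"wy":0,"wz":0,"claw":0},{"dx":0,"dy":0.05,"dz":0,"wx":0,"wy":0,"wz":0,"claw":0}])

```text
clock: 5.1
tool_pos: [0.5309, -0.0167, 0.1868]
eef_rot: [0.533, 0.846, 0.001, 0.001]
contact_force: [-1.6, 0.3, -0.3]
opening: 0.009
finger_force: 0.7
```

step_arm(motion=[{"dx":0,"dy":0.025,"dz":0,"wx":0,"wy":0,"wz":0,"claw":0},{"dx":0,"dy":0.04,"dz":0,"wx":0,"wy":0,"wz":0,"claw":0},{"dx":0,"dy":0.04,"dz":0,"wx":0,"wy":0,"wz":0,"claw":0}])

```text
clock: 5.4
tool_pos: [0.5338, -0.0158, 0.1869]
eef_rot: [0.533, 0.846, 0.001, 0.001]
contact_force: [0.4, -0.7, 0.4]
opening: 0.002
finger_force: 0.0
```

step_arm(motion=[{"dx":0,"dy":-0.05,"dz":-0.3,"wx":0,"wy":0,"wz":0,"claw":0},{"dx":0,"dy":-0.05,"dz":-0.65,"wx":0,"wy":0,"wz":0,"claw":0},{"dx":-0.4,"dy":0.2,"dz":-0.65,"wx":0,"wy":0,"wz":0,"claw":60},{"dx":-0.9,"dy":0.2,"dz":-0.65,"wx":0,"wy":0,"wz":0,"claw":60},{"dx":-0.9,"dy":0.2,"dz":-0.65,"wx":0,"wy":0,"wz":0,"claw":60}])

```text
clock: 5.9
tool_pos: [0.5806, -0.0811, 0.2387]
eef_rot: [0.537, 0.844, -0.001, 0.003]
contact_force: [-0.5, -0.5, -1.2]
opening: 0.252
finger_force: 0.0
```

```bash
python3 see.py s4; python3 - <<'E'
from h import *
from scipy.optimize import least_squares
for n in("scene","side"):
    p,X=pts(n);x=X.reshape(-1,3);q=p.reshape(-1,3).astype(int)
    k=(np.hypot(x[:,0]-.606,x[:,1]+.126)<.05)&(x[:,2]>.19)&(x[:,2]<.236)&(q[:,0]-q[:,2]>10)
    m=x[k][:,:2]
    if len(m)>8:print(n,len(m),least_squares(lambda c:np.hypot(*(m-c).T)-.0125,m.mean(0)+[.005,.005],loss="soft_l1",f_scale=.002).x)
E
```

```text
tool perp/along/z -3.4920415255917114 97.00856765544393 0.23865350364353013 [-0.5 -0.5 -1.2] 0.2519237171008932
[10, 15, 225] 659 [15, 16, 222] 540 [14, 20, 223] 532 [6, 16, 224] 535 [8, 19, 223] 525 [14, 20, 220] 534 [13, 23, 220] 546 [7, 16, 220] 350 [5, 20, 221] 328 [6, 22, 221] 278 [12, 23, 217] 251 [6, 16, 217] 365 [4, 20, 219] 251 [6, 22, 218] 265 [11, 24, 215] 280 [8, 15, 212] 367 [6, 19, 213] 258 [7, 22, 214] 275 [12, 23, 210] 288 [9, 14, 207] 485 [6, 19, 209] 251 [6, 22, 211] 274 [6, 25, 211] 162 [6, 15, 205] 508 [6, 18, 206] 259 [6, 22, 207] 278 [9, 24, 205] 173 [9, 14, 199] 513 [5, 18, 203] 267 [6, 21, 203] 281 [13, 22, 198] 164 [7, 15, 197] 220 [6, 18, 199] 269 [8, 20, 197] 264 [12, 22, 195] 168 scene 96 [ 0.60585206 -0.12686105]
side 49 [ 0.60720553 -0.12579153]
```

View pics/s4.png

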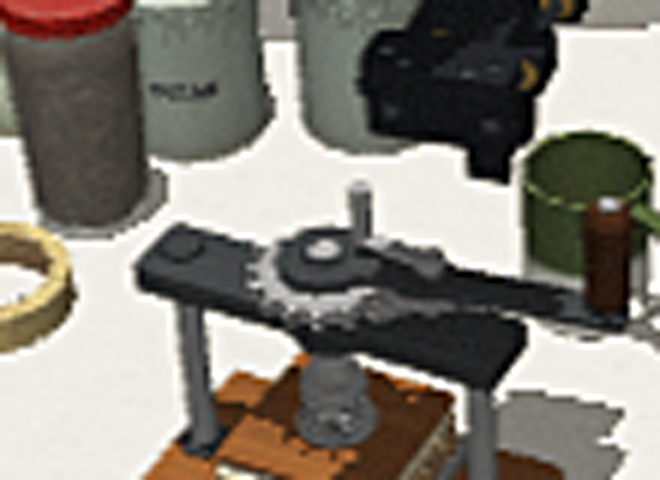

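The picture shows the tab now on the far, tightening side at crop (360,205), about +10 mm. The knob hasn't moved. Next I'll go over the knob.

step_arm(motion=[{"dx":-0.36,"dy":0,"dz":0,"wx":0,"wy":0,"wz":0,"claw":70},{"dx":-0.7,"dy":0.02,"dz":0,"wx":0,"wy":0,"wz":0,"claw":70},{"dx":-0.7,"dy":0.02,"dz":0,"wx":0,"wy":0,"wz":0,"claw":70},{"dx":-0.7,"dy":0.02,"dz":0,"wx":0,"wy":0,"wz":0,"claw":70},{"dx":-0.7,"dy":0.02,"dz":0,"wx":0,"wy":0,"wz":0,"claw":70}])

```text
clock: 6.55
tool_pos: [0.6032, -0.1218, 0.2387]
eef_rot: [0.532, 0.847, 0.001, -0.001]
contact_force: [-0.0, 0.4, -0.3]
opening: 0.792
finger_force: 0.0
```

step_arm(motion=[{"dx":-0.07,"dy":0.01,"dz":0.25,"wx":0,"wy":0,"wz":0,"claw":70},{"dx":-0.07,"dy":0.01,"dz":0.5,"wx":0,"wy":0,"wz":0,"claw":70},{"dx":-0.07,"dy":0.01,"dz":0.66,"wx":0,"wy":0,"wz":0,"claw":70},{"dx":-0.07,"dy":0.01,"dz":0.66,"wx":0,"wy":0,"wz":0,"claw":70},{"dx":-0.07,"dy":0.01,"dz":0.66,"wx":0,"wy":0,"wz":0,"claw":70}])

```text
clock: 7.05
tool_pos: [0.6069, -0.128, 0.1863]
eef_rot: [0.533, 0.846, 0.0, 0.0]
contact_force: [0.8, 0.1, -0.3]
opening: 0.796
finger_force: 0.0
```

step_arm(motion=[{"dx":0,"dy":0,"dz":0,"wx":0,"wy":0,"wz":0,"claw":18},{"dx":0,"dy":0,"dz":0,"wx":0,"wy":0,"wz":0,"claw":18},{"dx":0,"dy":0,"dz":0,"wx":0,"wy":0,"wz":0,"claw":18},{"dx":0,"dy":0,"dz":0,"wx":0,"wy":0,"wz":0,"claw":18},{"dx":0,"dy":0,"dz":0,"wx":0,"wy":0,"wz":0,"claw":18},{"dx":0,"dy":0,"dz":0,"wx":0,"wy":0,"wz":0,"claw":18}], force=15)

```text
clock: 7.65
tool_pos: [0.6067, -0.1289, 0.1859]
eef_rot: [0.533, 0.846, -0.0, 0.0]
contact_force: [-0.8, 0.4, 0.4]
opening: 0.273
finger_force: 1.7
```

step_arm(motion=[{"dx":0.002,"dy":0.094,"dz":0,"wx":0,"wy":0,"wz":0,"claw":18},{"dx":0.009,"dy":0.187,"dz":0,"wx":0,"wy":0,"wz":0,"claw":18},{"dx":0.021,"dy":0.28,"dz":0,"wx":0,"wy":0,"wz":0,"claw":18},{"dx":0.037,"dy":0.373,"dz":0,"wx":0,"wy":0,"wz":0,"claw":18},{"dx":0.058,"dy":0.464,"dz":0,"wx":0,"wy":0,"wz":0,"claw":18},{"dx":0.084,"dy":0.554,"dz":0,"wx":0,"wy":0,"wz":0,"claw":18},{"dx":0.114,"dy":0.643,"dz":0,"wx":0,"wy":0,"wz":0,"claw":18},{"dx":0.148,"dy":0.73,"dz":0,"wx":0,"wy":0,"wz":0,"claw":18}], force=15)

```text
clock: 8.45
tool_pos: [0.6559, -0.0937, 0.1859]
eef_rot: [0.533, 0.846, 0.0, 0.001]
contact_force: [3.8, -4.5, -0.9]
opening: 0.265
finger_force: 15.0
```

```bash
cat > arc.py <<'E'
from h import *
import sys
C=np.array([.542,.008]);a0=np.radians(25.5)
s=get_state();t=s["tool_pos"][:2]-C;p=np.array([np.cos(a0),np.sin(a0)]);u=np.array([p[1],-p[0]])
th=np.arctan2(-t@p,t@u);tg=-np.sin(th)*u-np.cos(th)*p
print("R",np.hypot(*t).round(4),"theta",th.round(3),"a",(th-.157).round(3),"Fdrive",-s["contact_force"][:2]@tg,"F",s["contact_force"].round(1),"grip",s["finger_force"],s["opening"]*88.1,s["clock"])
E
python3 arc.py
python3 - <<'E'
import numpy as np
# table: from theta0=-.40, steps .04/row : 8 rows per call, cumulative tool deltas (share of 8cm)
th0=-.40
for c in range(4):
    r=[]
    for n in range(1,9):
        th=th0+.04*n; r.append((round(-.15*(np.cos(th)-np.cos(th0))/.08,3),round(-.15*(np.sin(th)-np.sin(th0))/.08,3)))
    print(th0,r);th0+=.32
E
```

```text
R 0.1527 theta -0.397 a -0.554 Fdrive -0.8057382297200202 F [ 3.8 -4.5 -0.9] grip 15.012423321604729 23.344531568176468 8.45
-0.4 [(np.float64(-0.028), np.float64(-0.07)), (np.float64(-0.053), np.float64(-0.14)), (np.float64(-0.075), np.float64(-0.212)), (np.float64(-0.094), np.float64(-0.284)), (np.float64(-0.111), np.float64(-0.358)), (np.float64(-0.124), np.float64(-0.431)), (np.float64(-0.135), np.float64(-0.506)), (np.float64(-0.142), np.float64(-0.58))]
-0.08000000000000002 [(np.float64(-0.004), np.float64(-0.075)), (np.float64(-0.006), np.float64(-0.15)), (np.float64(-0.004), np.float64(-0.225)), (np.float64(-0.0), np.float64(-0.3)), (np.float64(0.007), np.float64(-0.374)), (np.float64(0.018), np.float64(-0.449)), (np.float64(0.031), np.float64(-0.522)), (np.float64(0.048), np.float64(-0.596))]
0.24 [(np.float64(0.019), np.float64(-0.072)), (np.float64(0.041), np.float64(-0.144)), (np.float64(0.066), np.float64(-0.215)), (np.float64(0.094), np.float64(-0.284)), (np.float64(0.125), np.float64(-0.353)), (np.float64(0.158), np.float64(-0.42)), (np.float64(0.194), np.float64(-0.486)), (np.float64(0.233), np.float64(-0.55))]
0.56 [(np.float64(0.041), np.float64(-0.063)), (np.float64(0.085), np.float64(-0.124)), (np.float64(0.131), np.float64(-0.183)), (np.float64(0.179), np.float64(-0.24)), (np.float64(0.23), np.float64(-0.296)), (np.float64(0.282), np.float64(-0.349)), (np.float64(0.337), np.float64(-0.4)), (np.float64(0.394), np.float64(-0.449))]
```

step_arm(motion=[{"dx":-0.028,"dy":-0.07,"dz":0,"wx":0,"wy":0,"wz":0,"claw":18},{"dx":-0.053,"dy":-0.14,"dz":0,"wx":0,"wy":0,"wz":0,"claw":18},{"dx":-0.075,"dy":-0.212,"dz":0,"wx":0,"wy":0,"wz":0,"claw":18},{"dx":-0.094,"dy":-0.284,"dz":0,"wx":0,"wy":0,"wz":0,"claw":18},{"dx":-0.111,"dy":-0.358,"dz":0,"wx":0,"wy":0,"wz":0,"claw":18},{"dx":-0.124,"dy":-0.431,"dz":0,"wx":0,"wy":0,"wz":0,"claw":18},{"dx":-0.135,"dy":-0.506,"dz":0,"wx":0,"wy":0,"wz":0,"claw":18},{"dx":-0.142,"dy":-0.58,"dz":0,"wx":0,"wy":0,"wz":0,"claw":18}], force=20)

```text
clock: 9.25
tool_pos: [0.6185, -0.1229, 0.1859]
eef_rot: [0.533, 0.846, 0.001, 0.001]
contact_force: [5.3, -3.0, -4.4]
opening: 0.266
finger_force: 20.0
```

```bash
python3 arc.py
```

```text
R 0.1516 theta -0.084 a -0.241 Fdrive 3.044821007664094 F [ 5.3 -3.  -4.4] grip 20.030677216127515 23.451600019095025 9.25
```

step_arm(motion=[{"dx":-0.004,"dy":-0.075,"dz":0,"wx":0,"wy":0,"wz":0,"claw":18},{"dx":-0.006,"dy":-0.15,"dz":0,"wx":0,"wy":0,"wz":0,"claw":18},{"dx":-0.004,"dy":-0.225,"dz":0,"wx":0,"wy":0,"wz":0,"claw":18},{"dx":0,"dy":-0.3,"dz":0,"wx":0,"wy":0,"wz":0,"claw":18}])

```text
clock: 9.65
tool_pos: [0.5966, -0.1328, 0.1859]
eef_rot: [0.533, 0.846, 0.001, 0.001]
contact_force: [4.8, -2.0, -2.3]
opening: 0.262
finger_force: 20.0
```

```bash
python3 arc.py
```

```text
R 0.151 theta 0.075 a -0.082 Fdrive 3.74474637764622 F [ 4.8 -2.  -2.3] grip 19.98461033916101 23.040409445212486 9.65
```

step_arm(motion=[{"dx":0.007,"dy":-0.075,"dz":0,"wx":0,"wy":0,"wz":0,"claw":18},{"dx":0.018,"dy":-0.149,"dz":0,"wx":0,"wy":0,"wz":0,"claw":18},{"dx":0.031,"dy":-0.223,"dz":0,"wx":0,"wy":0,"wz":0,"claw":18},{"dx":0.048,"dy":-0.296,"dz":0,"wx":0,"wy":0,"wz":0,"claw":18},{"dx":0.067,"dy":-0.368,"dz":0,"wx":0,"wy":0,"wz":0,"claw":18},{"dx":0.089,"dy":-0.44,"dz":0,"wx":0,"wy":0,"wz":0,"claw":18},{"dx":0.114,"dy":-0.511,"dz":0,"wx":0,"wy":0,"wz":0,"claw":18},{"dx":0.142,"dy":-0.58,"dz":0,"wx":0,"wy":0,"wz":0,"claw":18}])

```text
clock: 10.45
tool_pos: [0.5486, -0.1418, 0.1859]
eef_rot: [0.533, 0.846, 0.001, -0.0]
contact_force: [3.5, 4.2, -2.0]
opening: 0.264
finger_force: 20.0
```

```bash
python3 arc.py; cat > tb.py <<'E'
import numpy as np,sys
t0,t1,n=map(float,sys.argv[1:4])
for th in np.linspace(t0,t1,int(n)+1)[1:]:print(round(-.15*(np.cos(th)-np.cos(t0))/.08,3),round(-.15*(np.sin(th)-np.sin(t0))/.08,3))
E
python3 tb.py .4 .7 8;echo; python3 tb.py .7 .14 8;echo; python3 tb.py .14 -.42 8
```

```text
R 0.1499 theta 0.401 a 0.244 Fdrive 3.6334779718965726 F [ 3.5  4.2 -2. ] grip 19.984841959085315 23.22177198827086 10.45
0.029 -0.064
0.06 -0.127
0.093 -0.189
0.129 -0.25
0.166 -0.309
0.206 -0.367
0.249 -0.423
0.293 -0.478

-0.081 0.103
-0.155 0.212
-0.22 0.325
-0.278 0.443
-0.327 0.565
-0.368 0.69
-0.4 0.817
-0.423 0.946

-0.014 0.131
-0.018 0.262
-0.014 0.393
-0.0 0.523
0.023 0.653
0.055 0.78
0.095 0.905
0.145 1.026
```

step_arm(motion=[{"dx":0.029,"dy":-0.064,"dz":0,"wx":0,"wy":0,"wz":0,"claw":18},{"dx":0.06,"dy":-0.127,"dz":0,"wx":0,"wy":0,"wz":0,"claw":18},{"dx":0.093,"dy":-0.189,"dz":0,"wx":0,"wy":0,"wz":0,"claw":18},{"dx":0.129,"dy":-0.25,"dz":0,"wx":0,"wy":0,"wz":0,"claw":18},{"dx":0.166,"dy":-0.309,"dz":0,"wx":0,"wy":0,"wz":0,"claw":18},{"dx":0.206,"dy":-0.367,"dz":0,"wx":0,"wy":0,"wz":0,"claw":18},{"dx":0.249,"dy":-0.423,"dz":0,"wx":0,"wy":0,"wz":0,"claw":18},{"dx":0.293,"dy":-0.478,"dz":0,"wx":0,"wy":0,"wz":0,"claw":18}])

```text
clock: 11.25
tool_pos: [0.5051, -0.1362, 0.1859]
eef_rot: [0.532, 0.847, 0.002, 0.0]
contact_force: [5.3, 5.6, -6.2]
opening: 0.265
finger_force: 20.0
```

```bash
python3 arc.py
```

```text
R 0.1488 theta 0.695 a 0.538 Fdrive 3.7675890249412514 F [ 5.3  5.6 -6.2] grip 19.987734127789736 23.34699705665399 11.25
```

Still free-running at about 3.7 N, so now a back stroke.

step_arm(motion=[{"dx":-0.081,"dy":0.103,"dz":0,"wx":0,"wy":0,"wz":0,"claw":18},{"dx":-0.155,"dy":0.212,"dz":0,"wx":0,"wy":0,"wz":0,"claw":18},{"dx":-0.22,"dy":0.325,"dz":0,"wx":0,"wy":0,"wz":0,"claw":18},{"dx":-0.278,"dy":0.443,"dz":0,"wx":0,"wy":0,"wz":0,"claw":18},{"dx":-0.327,"dy":0.565,"dz":0,"wx":0,"wy":0,"wz":0,"claw":18},{"dx":-0.368,"dy":0.69,"dz":0,"wx":0,"wy":0,"wz":0,"claw":18},{"dx":-0.4,"dy":0.817,"dz":0,"wx":0,"wy":0,"wz":0,"claw":18},{"dx":-0.423,"dy":0.946,"dz":0,"wx":0,"wy":0,"wz":0,"claw":18}])

```text
clock: 12.05
tool_pos: [0.5871, -0.1362, 0.1858]
eef_rot: [0.533, 0.846, -0.0, -0.001]
contact_force: [-1.6, 4.5, 2.3]
opening: 0.266
finger_force: 20.0
```

step_arm(motion=[{"dx":-0.014,"dy":0.131,"dz":0,"wx":0,"wy":0,"wz":0,"claw":18},{"dx":-0.018,"dy":0.262,"dz":0,"wx":0,"wy":0,"wz":0,"claw":18},{"dx":-0.014,"dy":0.393,"dz":0,"wx":0,"wy":0,"wz":0,"claw":18},{"dx":0,"dy":0.523,"dz":0,"wx":0,"wy":0,"wz":0,"claw":18},{"dx":0.023,"dy":0.653,"dz":0,"wx":0,"wy":0,"wz":0,"claw":18},{"dx":0.055,"dy":0.78,"dz":0,"wx":0,"wy":0,"wz":0,"claw":18},{"dx":0.095,"dy":0.905,"dz":0,"wx":0,"wy":0,"wz":0,"claw":18},{"dx":0.126,"dy":0.981,"dz":0,"wx":0,"wy":0,"wz":0,"claw":18}])

```text
clock: 12.85
tool_pos: [0.6556, -0.0942, 0.1859]
eef_rot: [0.533, 0.846, 0.0, 0.002]
contact_force: [2.5, -2.9, 0.2]
opening: 0.267
finger_force: 20.0
```

```bash
python3 arc.py;  python3 tb.py -.4 -.24 4; for t in -.24 -.08 .08 .24 .4;do echo; python3 tb.py $t $(python3 -c "print($t+.16)") 4;done
```

```text
R 0.1528 theta -0.393 a -0.55 Fdrive -0.500209397218891 F [ 2.5 -2.9  0.2] grip 20.0149079086259 23.549766406234387 12.85
-0.028 -0.07
-0.053 -0.14
-0.075 -0.212
-0.094 -0.284

-0.016 -0.073
-0.03 -0.147
-0.04 -0.221
-0.048 -0.296

-0.004 -0.075
-0.006 -0.15
-0.004 -0.225
-0.0 -0.3

0.007 -0.075
0.018 -0.149
0.031 -0.223
0.048 -0.296

0.019 -0.072
0.041 -0.144
0.066 -0.215
0.094 -0.284

0.031 -0.068
0.064 -0.136
0.1 -0.201
0.138 -0.266
```

step_arm(motion=[{"dx":-0.028,"dy":-0.07,"dz":0,"wx":0,"wy":0,"wz":0,"claw":18},{"dx":-0.053,"dy":-0.14,"dz":0,"wx":0,"wy":0,"wz":0,"claw":18},{"dx":-0.075,"dy":-0.212,"dz":0,"wx":0,"wy":0,"wz":0,"claw":18},{"dx":-0.094,"dy":-0.284,"dz":0,"wx":0,"wy":0,"wz":0,"claw":18}])

```text
clock: 13.25
tool_pos: [0.6362, -0.1115, 0.1859]
eef_rot: [0.534, 0.846, -0.0, 0.001]
contact_force: [2.5, -2.3, 0.6]
opening: 0.263
finger_force: 20.0
```

```bash
python3 arc.py
```

```text
R 0.1522 theta -0.223 a -0.38 Fdrive 0.5321224448424777 F [ 2.5 -2.3  0.6] grip 20.00990565866232 23.168125740489184 13.25
```

step_arm(motion=[{"dx":-0.016,"dy":-0.073,"dz":0,"wx":0,"wy":0,"wz":0,"claw":18},{"dx":-0.03,"dy":-0.147,"dz":0,"wx":0,"wy":0,"wz":0,"claw":18},{"dx":-0.04,"dy":-0.221,"dz":0,"wx":0,"wy":0,"wz":0,"claw":18},{"dx":-0.048,"dy":-0.296,"dz":0,"wx":0,"wy":0,"wz":0,"claw":18}])

```text
clock: 13.65
tool_pos: [0.6171, -0.1237, 0.1859]
eef_rot: [0.533, 0.846, 0.001, 0.001]
contact_force: [5.3, -1.8, -3.9]
opening: 0.266
finger_force: 20.0
```

```bash
python3 arc.py
```

```text
R 0.1516 theta -0.073 a -0.23 Fdrive 3.683453769916721 F [ 5.3 -1.8 -3.9] grip 20.00471723265946 23.429860777466367 13.65
```

step_arm(motion=[{"dx":-0.004,"dy":-0.075,"dz":0,"wx":0,"wy":0,"wz":0,"claw":18},{"dx":-0.006,"dy":-0.15,"dz":0,"wx":0,"wy":0,"wz":0,"claw":18},{"dx":-0.004,"dy":-0.225,"dz":0,"wx":0,"wy":0,"wz":0,"claw":18},{"dx":0,"dy":-0.3,"dz":0,"wx":0,"wy":0,"wz":0,"claw":18}])

```text
clock: 14.05
tool_pos: [0.5962, -0.133, 0.1859]
eef_rot: [0.533, 0.846, 0.002, 0.001]
contact_force: [6.1, -0.7, -2.6]
opening: 0.266
finger_force: 20.0
```

```bash
python3 arc.py; python3 tb.py .08 .2 4;echo;python3 tb.py .2 .32 4;echo;python3 tb.py .32 .44 4;echo;python3 tb.py .44 .56 4;echo;python3 tb.py .56 .68 4
```

```text
R 0.1511 theta 0.078 a -0.079 Fdrive 5.458020429961282 F [ 6.1 -0.7 -2.6] grip 19.987946182955056 23.470605692673413 14.05
0.005 -0.056
0.012 -0.112
0.021 -0.167
0.031 -0.223

0.012 -0.055
0.026 -0.11
0.041 -0.164
0.058 -0.217

0.018 -0.053
0.039 -0.106
0.06 -0.158
0.083 -0.209

0.025 -0.051
0.051 -0.1
0.079 -0.149
0.108 -0.197

0.031 -0.047
0.063 -0.093
0.096 -0.139
0.131 -0.183
```

step_arm(motion=[{"dx":0.002,"dy":-0.025,"dz":0,"wx":0,"wy":0,"wz":0,"claw":18},{"dx":0.004,"dy":-0.05,"dz":0,"wx":0,"wy":0,"wz":0,"claw":18}])

```text
clock: 14.25
tool_pos: [0.5921, -0.1344, 0.1859]
eef_rot: [0.533, 0.846, 0.001, 0.0]
contact_force: [5.4, 0.2, -1.8]
opening: 0.263
finger_force: 20.0
```

```bash
python3 arc.py
```

```text
R 0.151 theta 0.107 a -0.05 Fdrive 5.20322232447273 F [ 5.4  0.2 -1.8] grip 20.006402519065887 23.19732267158171 14.25
```

step_arm(motion=[{"dx":0.002,"dy":-0.025,"dz":0,"wx":0,"wy":0,"wz":0,"claw":18},{"dx":0.004,"dy":-0.05,"dz":0,"wx":0,"wy":0,"wz":0,"claw":18}])

```text
clock: 14.45
tool_pos: [0.5885, -0.1355, 0.1859]
eef_rot: [0.533, 0.846, 0.001, 0.0]
contact_force: [5.2, 0.1, -3.6]
opening: 0.267
finger_force: 20.0
```

```bash
python3 arc.py
```

```text
R 0.1508 theta 0.132 a -0.025 Fdrive 4.943914170052426 F [ 5.2  0.1 -3.6] grip 19.99353260267526 23.49522133355822 14.45
```

step_arm(motion=[{"dx":0.004,"dy":-0.037,"dz":0,"wx":0,"wy":0,"wz":0,"claw":18},{"dx":0.009,"dy":-0.074,"dz":0,"wx":0,"wy":0,"wz":0,"claw":18},{"dx":0.014,"dy":-0.111,"dz":0,"wx":0,"wy":0,"wz":0,"claw":18}])

```text
clock: 14.75
tool_pos: [0.5803, -0.1377, 0.1859]
eef_rot: [0.532, 0.846, 0.002, 0.0]
contact_force: [6.8, 1.4, -2.7]
opening: 0.264
finger_force: 20.0
```

```bash
python3 arc.py
```

```text
R 0.1507 theta 0.188 a 0.031 Fdrive 6.896166931231221 F [ 6.8  1.4 -2.7] grip 19.98685235856101 23.27110220118757 14.75
```

step_arm(motion=[{"dx":0.005,"dy":-0.036,"dz":0,"wx":0,"wy":0,"wz":0,"claw":18},{"dx":0.012,"dy":-0.073,"dz":0,"wx":0,"wy":0,"wz":0,"claw":18}])

```text
clock: 14.95
tool_pos: [0.5747, -0.1389, 0.1859]
eef_rot: [0.532, 0.847, 0.002, 0.0]
contact_force: [5.6, 2.2, -3.2]
opening: 0.269
finger_force: 20.0
```

```bash
python3 arc.py
```

```text
R 0.1505 theta 0.226 a 0.069 Fdrive 5.9794912287370625 F [ 5.6  2.2 -3.2] grip 19.987392062321305 23.66869505154311 14.95
```

The driving force is about 6.2 N against 3.7 N free. I'll check it at a standstill.

step_arm(motion=[{"dx":0,"dy":0,"dz":0,"wx":0,"wy":0,"wz":0,"claw":18},{"dx":0,"dy":0,"dz":0,"wx":0,"wy":0,"wz":0,"claw":18},{"dx":0,"dy":0,"dz":0,"wx":0,"wy":0,"wz":0,"claw":18}])

```text
clock: 15.25
tool_pos: [0.5733, -0.1393, 0.1859]
eef_rot: [0.532, 0.846, 0.001, -0.001]
contact_force: [2.5, 4.5, 0.7]
opening: 0.268
finger_force: 20.0
```

```bash
python3 arc.py; for i in 1 2 3 4; do python3 -c "from h import *;viewer.snapshot('scene')"; python3 arc.py|cut -d' ' -f5-8; done
```

```text
R 0.1506 theta 0.236 a 0.079 Fdrive 3.3930492447892866 F [2.5 4.5 0.7] grip 19.99831672757864 23.596612554791694 15.25
a 0.08 Fdrive 2.73678257876243
a 0.08 Fdrive 2.986411284543119
a 0.081 Fdrive 2.4817125203871058
a 0.081 Fdrive 2.20733447286276
```

Standstill reads about 2.8 N, or roughly 45–50 N on the coasters. Release.

step_arm(motion=[{"dx":0,"dy":0,"dz":0,"wx":0,"wy":0,"wz":0,"claw":65},{"dx":0,"dy":0,"dz":0,"wx":0,"wy":0,"wz":0,"claw":65},{"dx":0,"dy":0,"dz":0,"wx":0,"wy":0,"wz":0,"claw":65},{"dx":0,"dy":0,"dz":0,"wx":0,"wy":0,"wz":0,"claw":65},{"dx":0,"dy":0,"dz":-0.3,"wx":0,"wy":0,"wz":0,"claw":65},{"dx":0,"dy":0,"dz":-0.7,"wx":0,"wy":0,"wz":0,"claw":65},{"dx":0,"dy":0,"dz":-1,"wx":0,"wy":0,"wz":0,"claw":65},{"dx":0,"dy":0,"dz":-1,"wx":0,"wy":0,"wz":0,"claw":65}])

```text
clock: 16.25
tool_pos: [0.5752, -0.1422, 0.2692]
eef_rot: [0.534, 0.846, 0.001, 0.003]
contact_force: [0.8, -0.0, 1.2]
opening: 0.738
finger_force: 0.0
```

```bash
python3 - <<'E'
from h import *
p,X=pts("scene");cv2.imwrite("pics/end.png",cv2.resize(p[150:270,230:390],None,fx=4.5,fy=4.5,interpolation=cv2.INTER_CUBIC)[...,::-1])
print(get_state()["contact_force"],get_state()["opening"])
E
```

```text
[-0.66130672  0.14313431 -0.75787273] 0.7398389374066574
```

View pics/end.png

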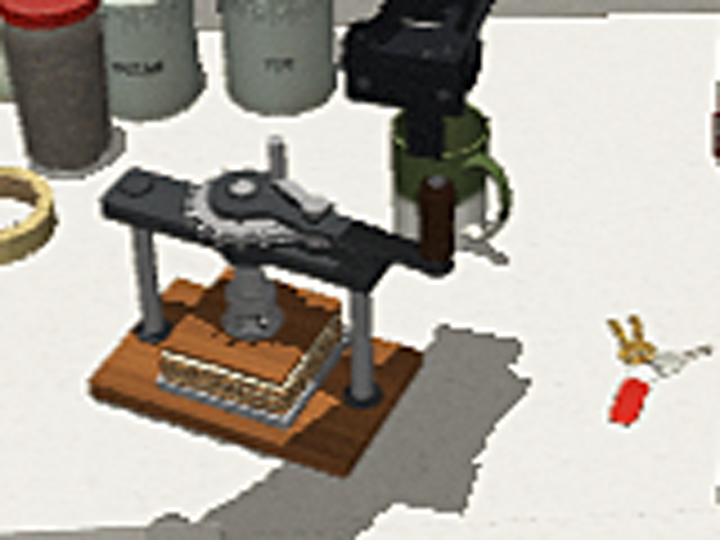

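The lever tab is still on the tightening side at (277,155), the plate is down on the coasters, and the knob at (437,210) is free with the gripper above it. Handing in.

```bash
python3 -c "
from plant import workorder;print(workorder.finish_job())"
```

```text
the job is handed in; nothing more can be done
None
```

I flipped the lever to the tightening side and cranked until the drive force at the knob rose from about 3.7 N to about 6 N, which I estimate puts 45–60 N on the coasters; then I let go and handed the job in at about 16 s (no verdict was returned).

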